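# Clear the test block and hold the purge valve at its index

### The job

Clean and purge the test block: with the scraper block, push all four steel chips off the blue plate into the tray at its side, without the fingers touching them, then stand the scraper upright on the bench and let go of it. Then, with the fingertips, press the purge valve's spring-loaded mushroom head down until its top is level with the top of the little index tongue beside it, and finish while holding it there; leave everything else on the bench where it is.

Things in the scene. Friction and masses are not known exactly. Their poses are not given: they have to be found in the camera images.
- fixture: Fixed test block, sizes mm. Origin at bench level under the centre of its flat, rimless blue plate, 170 (own x) by 150 (own y), top 45 high. The plate's +y side is clear. A low pipe (24 high) leaves the +x side at y=+30, to x=+116.
- tray (a point): Centre of the floor of the open chip tray fixed along the test block's -y side; its axes are the block's. Inside 192 (x) by 97 (y), floor 10 above the bench, walls 4 thick with top 35 above the bench. It lies at own y=-72 to -169 of the block; the plate's edge at y=-75 overhangs its near wall.
- scraper: Loose scraper block standing on the bench, 0.18 to 0.35 kg: aluminium foot 120 long (own x) by 30 (own y) by 14 high, wooden grip 80 (x) by 24 (y) on top, from 14 to 60 high. Origin at the centre of its underside, z up. Take it across the 24 mm. It stands to the left or the right of the test block.
- valve: Fixed purge valve on the other side of the test block: 90 by 90 blue flange, 12 high, round steel body 52 across. Origin on the bench on the axis of its mushroom head, z up; the index post (16 across) stands at own y=+42.
- purge_head: Spring-loaded mushroom head of the purge valve, 44 across, 16 high. Origin at the centre of its top face, 105 above the bench when free. Goes straight down, 30 full travel, springs back when let go; about 4 N to start plus 0.35 N per mm (15 N at full travel).
- index: Fixed steel index beside the mushroom head: a small tongue, 10 wide, 20 long, 4 thick, on a 10 mm rod in the index post. Origin at the middle of the top edge of the tongue's end that points at the head, 28 from the head's axis (6 from its rim). Its height is set anew each time, 8 to 22 below the free head's top.
- chip0: One of four loose steel chips lying on the blue plate, rough bit about 16 by 14 by 8 high, 11 g; origin at the centre of its underside.
- chip1: One of four loose steel chips lying on the blue plate, rough bit about 16 by 14 by 8 high, 11 g; origin at the centre of its underside.
- chip2: One of four loose steel chips lying on the blue plate, rough bit about 16 by 14 by 8 high, 11 g; origin at the centre of its underside.
- chip3: One of four loose steel chips lying on the blue plate, rough bit about 16 by 14 by 8 high, 11 g; origin at the centre of its underside.
- big_gauge: Bystander: big dial gauge lying on its back, 100 across, 36 high, with a stem. Leave alone.
- small_gauge: Bystander: small dial gauge lying on its back, 68 across, 30 high, with a stem. Leave alone.
- digital_gauge: Bystander: digital gauge on a round foot, 110 high, 70 across. Leave alone.
- wrench: Bystander: wrench lying on the bench. Leave alone.
- fitting: Bystander: upright brass fitting, 28 across, 32 high. Leave alone.
- battery: Bystander: upright battery cell, 26 across, 50 high. Leave alone.
- handset: Bystander: black handset 130 by 70 by 30 high. Leave alone.
Things that resemble listed ones, but are neither listed nor needed, are in the scene too. Of the things that look like the scraper, take the one that is farthest to the robot's left at the start.

How it is judged:
By the outcome, as a careful person would: the job done as asked, in the order asked, and still so for the second after the job is handed in, while the arm keeps its last pose, push and grip.
It also fails if it takes over 61 s, if anything falls off the work surface, if the arm or the gripper's body presses on something with over 40 N, if the wrist force passes 120 N, or if a joint passes its speed limit or range.

### The arm

A 6-joint arm with a two-finger parallel gripper is mounted at the origin on the work surface. World frame = base frame: x ahead of the robot, y to its left, z up, the work surface at z = 0. Lengths are in mm, angles in rad, forces in N, time in s.
With the tool pointing down it reaches from about 300 to 775 mm from the base axis. Payload 14.6 kg.
Tool frame: the origin (TCP) lies at the very end of the fingers, on their centre line; the grasp point (between the pads) lies 19 mm behind it; z points along the fingers, y is the line along which they close (so a half turn about z gives the same grasp; the last joint's range is limited). The gripper opens to 94 mm and grips with 3 to 60 N. Pads are 16 mm wide; open, the fingers measure 119 mm over their backs; the gripper's body (75 mm by 177 mm) begins 78 mm behind the grasp point.
Start: joints at [1.239, 0.3, 1.521, -0, 1.321, -0.067], TCP at [143.942, 530.82, 205.446] pointing down, gripper open.
Joint ranges: [-3.03, 3.03], [-0.79, 2.21], [0.23, 2.52], [-1.04, 4.18], [0, 3.07], [-2.55, 2.55]. Speed limits (rad/s): [2.22, 2.22, 2.57, 3.14, 3.14, 3.14].

### API

Orientations are given as [roll, pitch, yaw] about the fixed x, y, z axes, in that order (R = Rz(yaw) Ry(pitch) Rx(roll)).
In Python, from cell import manip, eyes, ticket gives the robot as it stands. The module is installed in compiled form; this text tells all that it offers.
- The arm moves only by the tool arm_command, never from a script. Its argument "plan" is a list of rows, each a list of 5 numbers: the opening, from -1 (shut) to 1 (fully open), then the shift along the tool's x, y, z in m, then the turn about the tool's z in rad. In form: [[jaw, dx, dy, dz, roll], ...]. A call has 1 to 20 rows; each row shifts and turns the commanded pose from where the row before left it, along the tool's axes as they then stand; what a row does not reach is not made up. A row lasts 1/8 s, in which the tool goes at most 62.5 mm and 10.7 degrees, less where a joint would pass 70% of its speed; a pose out of reach is approached as far as the arm can. A call is refused whole if a number of a shift passes 0.0625 or a number of a turn 0.188, either way. A call with a gripper value outside its range is refused whole. The fingers move at their own pace and stop on an object; "newtons" is the grip in N (left out, the last holds). Time passes only in rows, so rows that do not move let the fingers close. It gives the time, the measured TCP pose, the force, the opening and the grip force at its end, in the units of the state.
- manip.read_state(): the state, without advancing time (a new reading comes with each control period).
- eyes.camera(name): name is "side" or "top"; returns a dict with "img" (420x560x3 uint8, blue, green, red), "z_map" (420x560 float32, mm along the optical axis (not along the pixel's ray), 0 where there is no reading), "fx", "fy", "cx", "cy" (pixels), "eye" and "orientation" of the camera in the world. Camera axes: x right, y down, z forward; pixel columns grow to the right and rows downward; lengths in mm; the calibration is good to about 2 mm. A picture is of the moment at which its call begins.
- ticket.sign_off(): hands the job in; it is judged then, once.
The state is a dict: "clock": time; "joints": joint angles; "qd": joint speeds; "effort": joint torques, N m; "eef_pos": TCP position; "eef_rot": TCP orientation; "wrist_force": force on the tool from outside, world axes, zero at the start; "moment": the same for the moment, N m; "finger_gap": finger opening in mm; "finger_force": force on a finger pad.
Only numpy, scipy, OpenCV 4.12 (cv2) and the standard library are available. Lean on these libraries where they do the work, as an engineer would, in place of code of your own. Each camera call takes 0.05 s, during which the arm holds its last target. There are 200 camera calls.

## Working session

There is one attempt and no reset: what is moved stays moved. The work goes in short steps, Python scripts to look and compute and a tool call to move; the robot and the scene stay as the last step left them, time stands still between calls to the robot, and variables do not carry over. Pictures are saved under pics/ and viewed, at most 10 in all, crops included, and the job is handed in when it is done.

Besides the shell and the picture viewer there is one more tool, called after "Request:" by a JSON object that holds its "method" and its "body", one argument or row to a line. arm_command: Moves the arm, as the interface text tells. Its arguments: {"type":"object","properties":{"plan":{"type":"array"},"newtons":{"type":"number"}},"required":["plan"]}

```bash
mkdir -p pics
cat > h.py <<'E'
import numpy as np, cv2
from cell import manip, eyes, ticket
from scipy.spatial.transform import Rotation as R
def cam(n):
    c=eyes.camera(n); o=np.array(c["orientation"],float)
    c["R"]=o if o.shape==(3,3) else (R.from_euler('xyz',o).as_matrix() if o.size==3 else R.from_quat(o).as_matrix())
    c["eye"]=np.array(c["eye"],float); return c
def ray(c,u,v): return c["R"]@np.array([(u-c["cx"])/c["fx"],(v-c["cy"])/c["fy"],1.])
def onz(c,u,v,z):
    d=ray(c,u,v); return c["eye"]+d*(z-c["eye"][2])/d[2]
def cloud(c):
    v,u=np.mgrid[0:420,0:560]; z=c["z_map"]
    p=np.stack([(u-c["cx"])/c["fx"]*z,(v-c["cy"])/c["fy"]*z,z],-1)
    P=p@c["R"].T+c["eye"]; P[z<=0]=np.nan; return P
def proj(c,P):
    p=c["R"].T@(np.array(P,float)-c["eye"]); return p[0]/p[2]*c["fx"]+c["cx"],p[1]/p[2]*c["fy"]+c["cy"]
E
python3 - <<'E'
from h import *
print(manip.read_state())
for n in("top","side"):
    c=cam(n); cv2.imwrite(f"pics/{n}0.png",cv2.resize(c["img"],(784,588),interpolation=cv2.INTER_CUBIC)); np.savez(f"{n}0.npz",**c)
    print(n,c["eye"],c["orientation"],c["fx"],c["cx"],c["cy"]); 
    P=cloud(c); print(onz(c,280,210,0),P[210,280])
E
```

```text
{'clock': 0.0, 'joints': array([ 1.23938449e+00,  3.00487284e-01,  1.52159470e+00, -5.71399499e-06,
        1.32071413e+00, -6.65690739e-02]), 'qd': array([ 0.00172131,  0.00056001, -0.00174779,  0.00068193, -0.00015041,
        0.0007837 ]), 'effort': array([ 2.98172645e-04, -5.31803012e+01, -3.52734768e+01,  7.08395010e-02,
        2.43634649e-02, -7.12231008e-05]), 'eef_pos': array([143.86544446, 530.56801828, 204.87169966]), 'eef_rot': array([-3.14039149e+00, -7.45317685e-05,  2.87675127e+00]), 'wrist_force': array([-0.48373646, -0.08964374, -0.31939633]), 'moment': array([-2.36406499e-02,  1.16774060e-02, -1.24337910e-05]), 'finger_force': 0.0, 'finger_gap': 94.06487975586126}
top [ 344.27744267  -48.01443853 1376.11371724] [-2.99648223  0.00449567 -1.55115889] 467.0669590754548 277.3490218478427 206.47898892332492
[534.78924098 -45.97130077   0.        ] [528.67953777 -46.03682409  44.13189348]
side [413.11294111 664.95467765 788.89890115] [-2.34391155e+00 -2.64890056e-03 -2.96536010e+00] 404.7432539081434 282.1951862543277 206.7690121831652
[ 556.54186553 -117.72164788    0.        ] [ 555.40368664 -111.51072722    6.26029984]
```

View pics/top0.png

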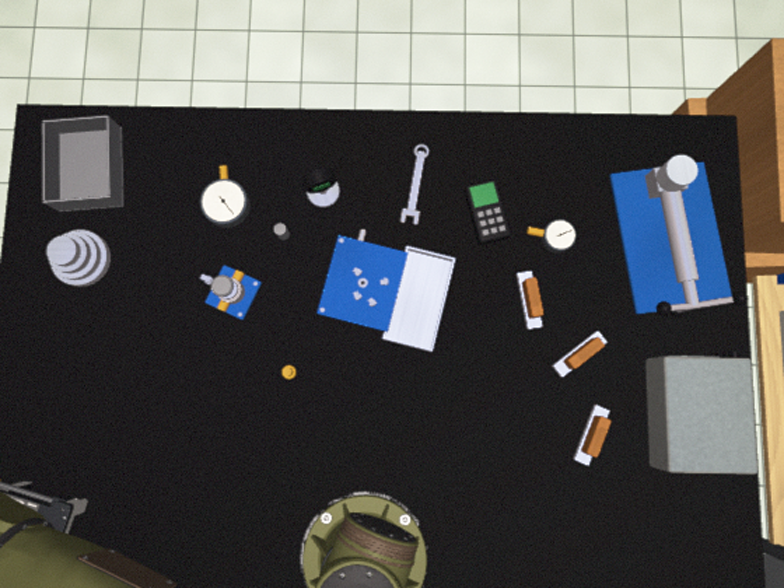

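View pics/side0.png

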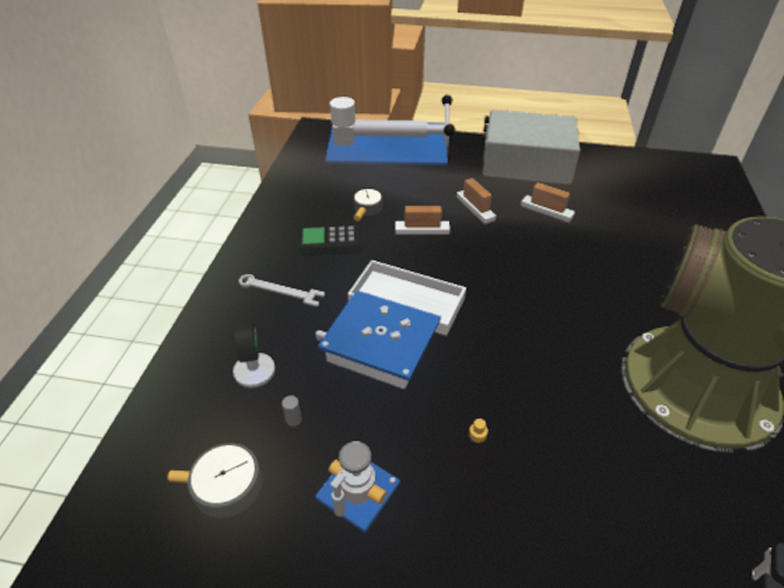

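The top view shows the block at about (375,285) with four chips round a centre ring, and the tray to its right. The valve is at (230,290). The three scraper-like blocks are at (530,300), (580,353) and (594,435), so the farthest left is the one at (530,300). Next I'll measure them.

```bash
cat > m.py <<'E'
from h import *
c=dict(np.load("top0.npz")); c={k:(v if v.ndim else float(v)) for k,v in c.items()}
P=cloud(c); im=c["img"]; hsv=cv2.cvtColor(im,cv2.COLOR_BGR2HSV)
H,S,V=hsv[...,0],hsv[...,1],hsv[...,2]
def box(u0,v0,u1,v1):
    m=np.zeros((420,560),bool); m[int(v0/1.4):int(v1/1.4),int(u0/1.4):int(u1/1.4)]=1; return m
def rect(m,z):
    v,u=np.nonzero(m); q=np.array([onz(c,a,b,z)[:2] for a,b in zip(u,v)],np.float32); return cv2.minAreaRect(q)
blue=(H>95)&(H<130)&(S>100)&(V>60)
m=blue&box(310,225,420,345)
print("plate",rect(m,45), "depth z",np.nanmedian(P[m][:,2]))
k=cv2.morphologyEx(m.astype(np.uint8),cv2.MORPH_CLOSE,np.ones((15,15)))
h=(k>0)&(cv2.erode(k,np.ones((5,5)))>0)&(S<90)
n,l,st,ce=cv2.connectedComponentsWithStats(h.astype(np.uint8))
for i in range(1,n):
    if st[i,4]>5: print("chip?",ce[i]*1.4,st[i,4],onz(c,*ce[i],49),np.nanmax(P[l==i][:,2]))
b=box(510,262,550,335); g=b&(H<20)&(S>100)
w=b&(V>150)&(S<60)
for nm,mm in(("grip",g),("foot",w)):print(nm,rect(mm,60 if nm=="grip" else 14),np.nanpercentile(P[mm][:,2],[5,50,95]))
t=g&(P[...,2]>52); print("griptop",rect(t,60),t.sum())
m=box(195,255,270,325)&blue
print("flange",rect(m,12))
bx=box(190,255,270,325)&(P[...,2]>95); v,u=np.nonzero(bx); print("head",bx.sum(),onz(c,u.mean(),v.mean(),105),np.nanmedian(P[bx][:,2]))
s=P[box(190,265,216,290)]; 
bx=box(195,265,216,290)&(P[...,2]>40); 
for a,b_ in zip(*np.nonzero(bx)): print(b_,a,P[a,b_].round(0),im[a,b_])
E
python3 m.py
```

```text
plate ((552.096923828125, 17.3272705078125), (151.602783203125, 173.86708068847656), 76.68772888183594) depth z 44.41650913674118
chip? [340.6 239.6] 7 [639.8979892   62.72153328  49.        ] 47.2502891271854
chip? [356.65       271.01666667] 24 [574.40613151  27.65831169  49.        ] 59.251530361771984
chip? [362.18823529 282.1       ] 34 [551.52008095  15.66281076  49.        ] 51.06291459242789
chip? [383.82105263 281.10526316] 19 [554.43008749 -28.7375011   49.        ] 58.768632199263266
chip? [356.75652174 295.03478261] 23 [524.49274441  26.11016344  49.        ] 57.66042576467862
chip? [371.504 301.728] 25 [511.25263013  -4.42622581  49.        ] 57.52133913612056
chip? [321.825 309.225] 8 [493.88683619  96.69581431  49.        ] 48.99249649517287
grip ((527.366455078125, -331.8901062011719), (81.08349609375, 31.914831161499023), 10.652494430541992) [ 2.09571253 57.81114745 63.16164568]
foot ((527.4708862304688, -333.5425109863281), (119.6680908203125, 31.4783992767334), 10.278290748596191) [ 6.00935862 13.2307457  19.00433379]
griptop ((526.6498413085938, -333.1431884765625
[... 1951 characters left out ...]
169]
150 202 [542. 325.  62.] [156 144 145]
151 202 [536. 310. 104.] [131 129 132]
152 202 [536. 307. 105.] [157 154 159]
153 202 [536. 305. 105.] [168 164 170]
149 203 [542. 332.  45.] [83 79 83]
150 203 [541. 328.  50.] [91 87 91]
151 203 [533. 311. 102.] [132 130 135]
152 203 [533. 308. 103.] [168 167 171]
153 203 [533. 305. 103.] [164 163 170]
151 204 [531. 311. 102.] [134 132 134]
152 204 [530. 306. 107.] [170 171 176]
153 204 [530. 304. 105.] [164 161 168]
151 205 [528. 310. 103.] [146 144 150]
152 205 [527. 307. 106.] [164 161 168]
153 205 [527. 304. 106.] [163 162 167]
151 206 [525. 310. 103.] [176 170 170]
152 206 [525. 307. 102.] [155 154 157]
153 206 [525. 304. 105.] [164 164 168]
```

Run:
```python
import numpy as np,cv2
a=np.load("top0.npz")["img"][180:235,135:190]; b=np.load("side0.npz")["img"][310:380,220:290]
c=np.load("top0.npz")["img"][165:240,220:295]
cv2.imwrite("pics/crop.png",np.hstack([cv2.resize(x,(266,400),interpolation=cv2.INTER_CUBIC) if 0 else cv2.resize(x,(266,266),interpolation=cv2.INTER_CUBIC) for x in(a,b,c)]))
```

```text
(no output)
```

View pics/crop.png

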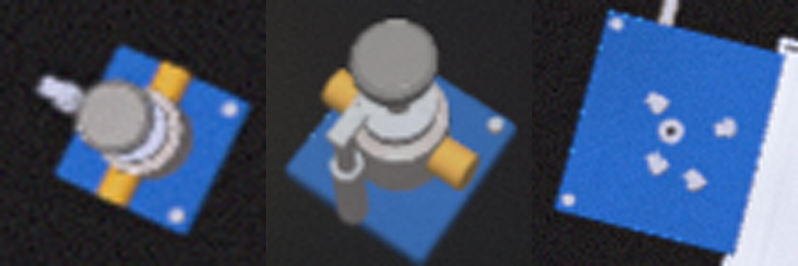

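Each crop is clear. The tongue points from the upper left at the head. Chips in the block frame span x −35 to +19 and y −44 to +16. I'll move above the scraper first.

Request:
{"method": "arm_command", "body": {
  "plan": [
    [1,-0.03,-0.037,0,0],
    [1,-0.03,-0.037,0,0],
    [1,-0.03,-0.037,0,0],
    [1,-0.03,-0.037,0,0],
    [1,-0.03,-0.037,0,0],
    [1,-0.03,-0.037,0,0],
    [1,-0.03,-0.037,0,0],
    [1,-0.03,-0.037,0,0],
    [1,-0.03,-0.037,0,0],
    [1,-0.03,-0.037,0,0],
    [1,-0.03,-0.037,0,0],
    [1,-0.03,-0.037,0,0],
    [1,-0.03,-0.037,0,0],
    [1,-0.03,-0.037,0,0],
    [1,-0.03,-0.037,0,0],
    [1,-0.03,-0.037,0,0],
    [1,-0.03,-0.037,0,0],
    [1,-0.03,-0.037,0,0],
    [1,-0.03,-0.037,0,0],
    [1,-0.03,-0.036,0,0]
  ],
  "newtons": 25
}}

```text
clock: 2.6
eef_pos: [530.0, -340.9, 205.0]
eef_rot: [3.141, -0.001, 2.877]
wrist_force: [-0.5, 0.4, 0.5]
finger_gap: 94.2
finger_force: 0.0
```

Request:
{"method": "arm_command", "body": {
  "plan": [
    [1,0,0,0,0.18],
    [1,0,0,0,0.18],
    [1,0,0,0,0.18],
    [1,0,0,0,0.18],
    [1,0,0,0,0.18],
    [1,0,0,0,0.18],
    [1,0,0,0,0.18],
    [1,0,0,0,0.18],
    [1,0,0,0,0.18],
    [1,0,0,0,0.18],
    [1,0,0,0,0.18],
    [1,0,0,0,0.18],
    [1,0,0,0,0.18],
    [1,0,0,0,0.18],
    [1,0,0,0,0.174],
    [1,0,0,0,0],
    [1,0,0,0,0]
  ]
}}

```text
clock: 4.72
eef_pos: [529.6, -339.4, 205.3]
eef_rot: [-3.141, 0.0, 0.187]
wrist_force: [0.1, -0.3, -0.6]
finger_gap: 94.2
finger_force: 0.0
```

```bash
cat >> h.py <<'E'
def go(x,y,z,yaw):
    "tool-axis shift (m) and roll (rad) from the measured pose to a world pose"
    s=manip.read_state(); p,r=s["eef_pos"],s["eef_rot"]
    M=R.from_euler('xyz',r).as_matrix(); d=M.T@(np.array([x,y,z])-p)/1000
    t=(r[2]-yaw+np.pi)%(2*np.pi)-np.pi
    print("t",round(float(s["clock"]),2),"pos",p.round(1),"yaw",round(float(r[2]),4),"F",s["wrist_force"].round(1),"gap",round(float(s["finger_gap"]),1),"ff",round(float(s["finger_force"]),1),"shift",d.round(4),"roll",round(float(t),3),"q",s["joints"].round(2))
E
python3 -c "
from h import *
go(527,-333,26,0.183)
c=cam('top');cv2.imwrite('pics/t1.png',c['img'][140:300,330:490])"
```

```text
t 4.72 pos [ 529.6 -339.4  205.3] yaw 0.1868 F [ 0.1 -0.3 -0.6] gap 94.2 ff 0.0 shift [-0.0013 -0.0067  0.1793] roll 0.004 q [-0.63  0.48  1.28  0.    1.39  0.76]
```

Request:
{"method": "arm_command", "body": {
  "plan": [
    [1,-0.0013,-0.0067,0.04,0.004],
    [1,0,0,0.04,0],
    [1,0,0,0.04,0],
    [1,0,0,0.03,0],
    [1,0,0,0.02,0],
    [1,0,0,0.009,0],
    [1,0,0,0,0],
    [-1,0,0,0,0],
    [-1,0,0,0,0],
    [-1,0,0,0,0],
    [-1,0,0,0,0],
    [-1,0,0,0,0],
    [-1,0,0,0,0]
  ],
  "newtons": 25
}}

```text
clock: 6.4
eef_pos: [527.1, -333.1, 26.5]
eef_rot: [3.142, -0.0, 0.179]
wrist_force: [0.4, 1.3, -0.6]
finger_gap: 37.3
finger_force: 0.0
```

```bash
python3 -c "
from h import *
go(527,-333,110,0.183)"
```

```text
t 6.4 pos [ 527.1 -333.1   26.5] yaw 0.1788 F [ 0.4  1.3 -0.6] gap 37.3 ff 0.0 shift [-0.0001 -0.0001 -0.0835] roll -0.004 q [-0.62  0.65  1.45 -0.    1.04  0.77]
```

Request:
{"method": "arm_command", "body": {
  "plan": [
    [-1,0,0,0,0],
    [-1,0,0,0,0],
    [-1,0,0,0,0],
    [-1,0,0,0,0]
  ]
}}

```text
clock: 6.9
eef_pos: [527.2, -333.2, 26.5]
eef_rot: [3.141, -0.0, 0.179]
wrist_force: [-0.2, -0.4, 0.3]
finger_gap: 23.7
finger_force: 25.0
```

Request:
{"method": "arm_command", "body": {
  "plan": [
    [-1,0,0,-0.02,0],
    [-1,0,0,-0.03,0],
    [-1,0,0,-0.04,0],
    [-1,0,0,-0.03,0],
    [-1,0,0,0,0]
  ]
}}

```text
clock: 7.52
eef_pos: [527.9, -333.5, 149.5]
eef_rot: [3.138, -0.003, 0.179]
wrist_force: [-0.5, -0.3, -4.5]
finger_gap: 24.0
finger_force: 25.0
```

```bash
python3 -c "
from h import *
import math
y=-0.232; c,s=math.cos(y),math.sin(y)
X,Y=-8,52
wx,wy=552+c*X-s*Y,17+s*X+c*Y
print(wx,wy)
go(wx,wy,26.5+45,y)
c=cam('side');cv2.imwrite('pics/s1.png',cv2.resize(c['img'],(784,588)))"
```

```text
556.1704008083072 69.44623682494361
t 7.53 pos [ 527.9 -333.5  149.5] yaw 0.1789 F [-0.5 -0.3 -4.5] gap 24.0 ff 25.0 shift [ 0.0993 -0.3918  0.077 ] roll 0.411 q [-0.62  0.51  1.36  0.    1.27  0.77]
```

View pics/s1.png

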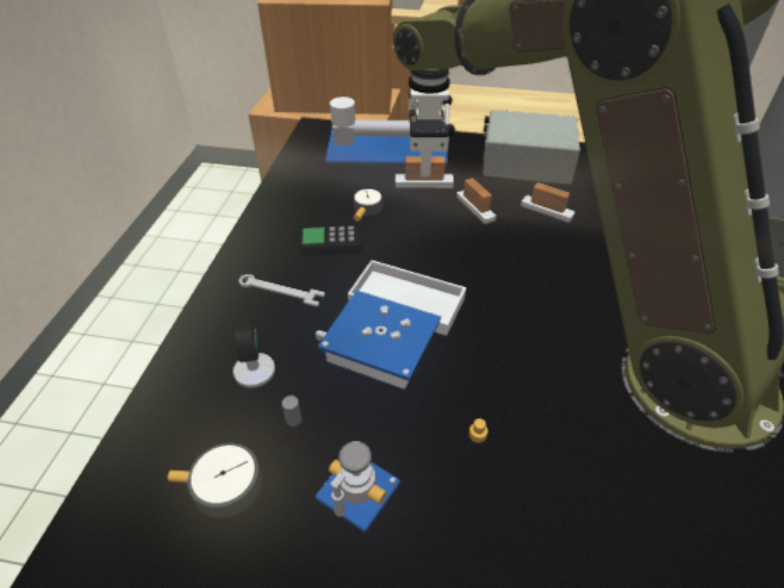

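The scraper is held level at (425,180) and nothing else has moved. Now carry it over the plate's +y end.

Request:
{"method": "arm_command", "body": {
  "plan": [
    [-1,0.01,-0.039,0,0],
    [-1,0.01,-0.039,0,0],
    [-1,0.01,-0.039,0,0],
    [-1,0.01,-0.039,0,0],
    [-1,0.01,-0.039,0,0],
    [-1,0.01,-0.039,0,0],
    [-1,0.01,-0.039,0,0],
    [-1,0.01,-0.039,0,0],
    [-1,0.01,-0.039,0,0],
    [-1,0.01,-0.039,0,0],
    [-1,0,0,0,0.137],
    [-1,0,0,0,0.137],
    [-1,0,0,0,0.137],
    [-1,0,0,0.03,0],
    [-1,0,0,0.02,0],
    [-1,0,0,0,0],
    [-1,0,0,0,0]
  ]
}}

```text
clock: 9.7
eef_pos: [556.2, 68.5, 96.6]
eef_rot: [3.142, 0.0, -0.232]
wrist_force: [-0.5, 0.5, -3.4]
finger_gap: 24.1
finger_force: 25.0
```

```bash
python3 -c "
from h import *
go(556.2,69.4,26.5+45.5,-.232)"
```

```text
t 9.7 pos [556.2  68.5  96.6] yaw -0.2322 F [-0.5  0.5 -3.4] gap 24.1 ff 25.0 shift [-0.0002 -0.0009  0.0246] roll -0.0 q [0.06 0.43 1.61 0.   1.1  1.86]
```

Request:
{"method": "arm_command", "body": {
  "plan": [
    [-1,0,-0.001,0.01,0],
    [-1,0,0,0.008,0],
    [-1,0,0,0.004,0],
    [-1,0,0,0.002,0],
    [-1,0,0,0,0]
  ]
}}

```text
clock: 10.32
eef_pos: [556.4, 69.4, 72.4]
eef_rot: [3.142, 0.0, -0.232]
wrist_force: [0.2, 1.2, -2.9]
finger_gap: 23.7
finger_force: 25.0
```

```bash
python3 -c "
from h import *
go(556.2,69.4,26.5+45.5,-.232)
c=cam('side');P=cloud(c)
cv2.imwrite('pics/s2.png',cv2.resize(c['img'][150:290,200:360],(800,700))[:600])"
```

```text
t 10.32 pos [556.4  69.4  72.4] yaw -0.2322 F [ 0.2  1.2 -2.9] gap 23.7 ff 25.0 shift [-0.0002  0.0001  0.0004] roll -0.0 q [0.06 0.47 1.62 0.   1.05 1.86]
```

View pics/s2.png

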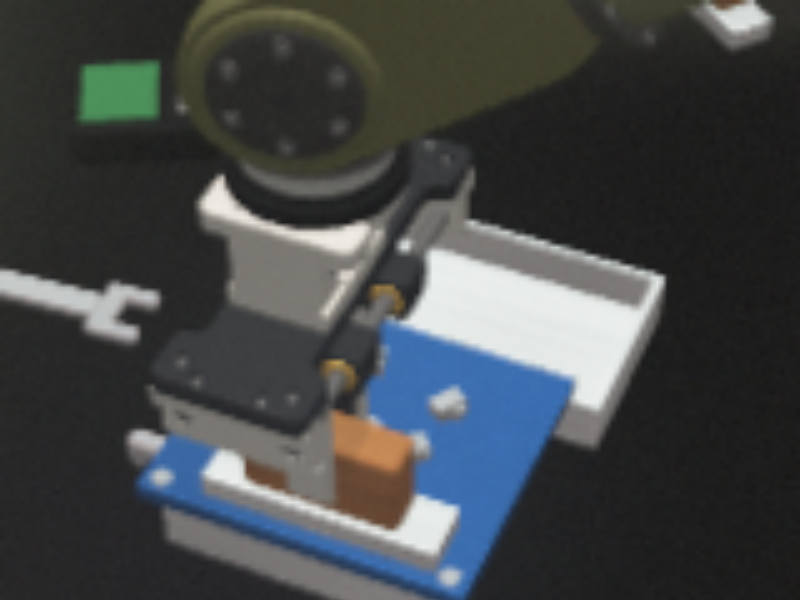

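The foot sits square on the plate behind the chips, about 1 mm clear, with one chip visible at (448,402). Now sweep.

Request:
{"method": "arm_command", "body": {
  "plan": [
    [-1,0,0.004,0.0005,0],
    [-1,0,0.008,0,0],
    [-1,0,0.008,0,0],
    [-1,0,0.008,0,0],
    [-1,0,0.008,0,0],
    [-1,0,0.008,0,0],
    [-1,0,0.008,0,0],
    [-1,0,0.008,0,0],
    [-1,0,0.008,0,0],
    [-1,0,0.008,0,0],
    [-1,0,0.008,0,0],
    [-1,0,0.008,0,0],
    [-1,0,0.008,0,0],
    [-1,0,0.008,0,0],
    [-1,0,0.008,0,0],
    [-1,0,0.008,0,0],
    [-1,0,0.008,0,0],
    [-1,0,0.008,0,0],
    [-1,0,0.004,0,0],
    [-1,0,0,0,0]
  ]
}}

```text
clock: 12.88
eef_pos: [523.2, -70.9, 72.0]
eef_rot: [-3.142, -0.0, -0.233]
wrist_force: [0.5, -0.9, -3.4]
finger_gap: 23.9
finger_force: 25.0
```

Request:
{"method": "arm_command", "body": {
  "plan": [
    [-1,0,0,-0.02,0],
    [-1,0,0,-0.04,0],
    [-1,0,0,-0.04,0],
    [-1,0,0.04,0,0],
    [-1,0,0.04,0,0],
    [-1,0,0.04,0,0],
    [-1,0,0.04,0,0],
    [-1,0,0,0,0]
  ]
}}

```text
clock: 13.88
eef_pos: [485.9, -228.2, 171.8]
eef_rot: [3.141, 0.0, -0.235]
wrist_force: [-0.1, -0.4, -3.1]
finger_gap: 23.7
finger_force: 25.0
```

```bash
python3 -c "
from h import *
go(527,-333,140,.179)
a=cam('side');b=cam('top')
cv2.imwrite('pics/s3.png',np.hstack([cv2.resize(a['img'][170:310,200:360],(400,350)),cv2.resize(b['img'][140:280,200:360],(400,350))]))"
```

```text
t 13.88 pos [ 485.9 -228.2  171.8] yaw -0.2349 F [-0.1 -0.4 -3.1] gap 23.7 ff 25.0 shift [0.0644 0.0924 0.0318] roll -0.414 q [-0.51  0.3   1.6  -0.    1.24  1.3 ]
```

View pics/s3.png

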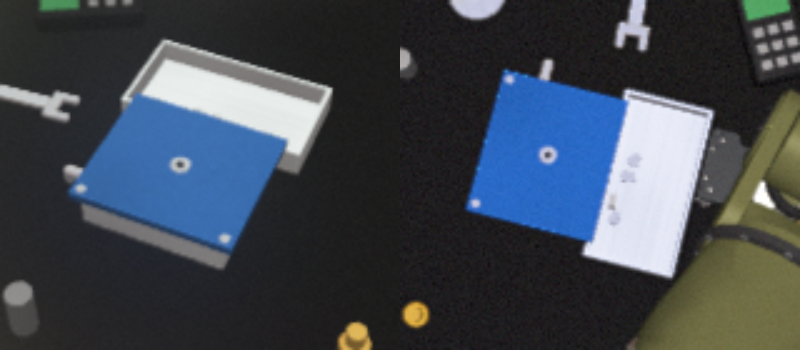

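The plate is empty. Four chips show in the tray at (635,160), (628,176), (613,203) and (615,218). I'll check their heights later and put the scraper back now.

Request:
{"method": "arm_command", "body": {
  "plan": [
    [-1,0.016,0.023,0,0],
    [-1,0.016,0.023,0,0],
    [-1,0.016,0.023,0,0],
    [-1,0.0164,0.0234,0,0],
    [-1,0,0,0,-0.138],
    [-1,0,0,0,-0.138],
    [-1,0,0,0,-0.138],
    [-1,0,0,0.03,0],
    [-1,0,0,0.03,0],
    [-1,0,0,0.03,0],
    [-1,0,0,0,0]
  ]
}}

```text
clock: 15.35
eef_pos: [527.4, -329.4, 79.9]
eef_rot: [-3.138, 0.003, 0.183]
wrist_force: [0.1, -0.4, -2.2]
finger_gap: 23.5
finger_force: 25.0
```

```bash
python3 -c "
from h import *
go(527,-333,26.5,.179)
b=cam('top');P=cloud(b)
g=b['img'][140:280,200:360]; 
cv2.imwrite('pics/s4.png',cv2.resize(g[30:110,60:130],(700,800))[100:700])
W=P[150:270,280:340]; c,s=np.cos(.232),np.sin(-.232)
d=W-[552,17,0]; X=c*d[...,0]+s*d[...,1]; Y=-s*d[...,0]+c*d[...,1]
m=(abs(X)<92)&(Y<-79)&(Y>-165); z=W[...,2]
print(np.nanmedian(z[m])); h=m&(z>np.nanmedian(z[m])+5)
for a in zip(X[h].round(),Y[h].round(),z[h].round(),b['img'][150:270,280:340][h][:,0]):print(*a,end=' | ')"
```

```text
t 15.35 pos [ 527.4 -329.4   79.9] yaw 0.1832 F [ 0.1 -0.4 -2.2] gap 23.5 ff 25.0 shift [-0.0009  0.0037  0.0534] roll 0.004 q [-0.62  0.58  1.42  0.    1.14  0.77]
9.853224129291789
83.0 -83.0 16.0 248 | 84.0 -123.0 16.0 247 | 76.0 -103.0 15.0 245 | 79.0 -115.0 16.0 248 | 77.0 -130.0 16.0 247 | 65.0 -130.0 16.0 246 | 57.0 -111.0 15.0 247 | 52.0 -106.0 15.0 246 | 59.0 -144.0 16.0 247 | 51.0 -128.0 16.0 245 | 54.0 -136.0 15.0 247 | 59.0 -156.0 15.0 244 | 32.0 -99.0 16.0 230 | 42.0 -139.0 17.0 247 | 48.0 -162.0 16.0 246 | 27.0 -94.0 20.0 233 | 28.0 -97.0 19.0 225 | 29.0 -103.0 20.0 227 | 32.0 -111.0 15.0 246 | 37.0 -131.0 16.0 247 | 23.0 -92.0 19.0 228 | 25.0 -98.0 17.0 224 | 25.0 -101.0 21.0 221 | 27.0 -106.0 18.0 224 | 33.0 -129.0 15.0 245 | 34.0 -135.0 20.0 247 | 20.0 -93.0 22.0 222 | 21.0 -96.0 18.0 219 | 22.0 -98.0 17.0 221 | 24.0 -104.0 15.0 221 | 18.0 -96.0 19.0 218 | 20.0 -102.0 17.0 223 | 21.0 -105.0 18.0 235 | 15.0 -97.0 22.0 219 | 17.0 -100.0 15.0 224 | 17.0 -103.0 19.0 216 | 25.0 -134.0 16.0 247 | 13.0 -98.0 17.0 241 | 28.0 -158.0 16.0 245 | 30.0 -163.0 16.0 246 | 7.0 -90.0
[... 1354 characters left out ...]
-98.0 18.0 211 | -33.0 -155.0 16.0 244 | -53.0 -90.0 15.0 220 | -52.0 -93.0 18.0 219 | -52.0 -96.0 18.0 220 | -56.0 -91.0 20.0 193 | -56.0 -94.0 21.0 195 | -54.0 -99.0 16.0 233 | -53.0 -117.0 20.0 243 | -61.0 -95.0 15.0 243 | -67.0 -82.0 15.0 245 | -62.0 -102.0 17.0 242 | -48.0 -155.0 15.0 243 | -56.0 -139.0 18.0 241 | -51.0 -156.0 16.0 244 | -56.0 -148.0 15.0 244 | -76.0 -93.0 16.0 245 | -75.0 -99.0 15.0 241 | -72.0 -110.0 15.0 244 | -61.0 -153.0 16.0 246 | -76.0 -105.0 15.0 243 | -74.0 -114.0 15.0 242 | -73.0 -117.0 16.0 244 | -82.0 -95.0 19.0 244 | -69.0 -145.0 16.0 242 | -90.0 -88.0 17.0 246 | -80.0 -127.0 16.0 242 | -88.0 -129.0 16.0 241 | -84.0 -155.0 15.0 244 | -88.0 -153.0 17.0 246 |
```

View pics/s4.png

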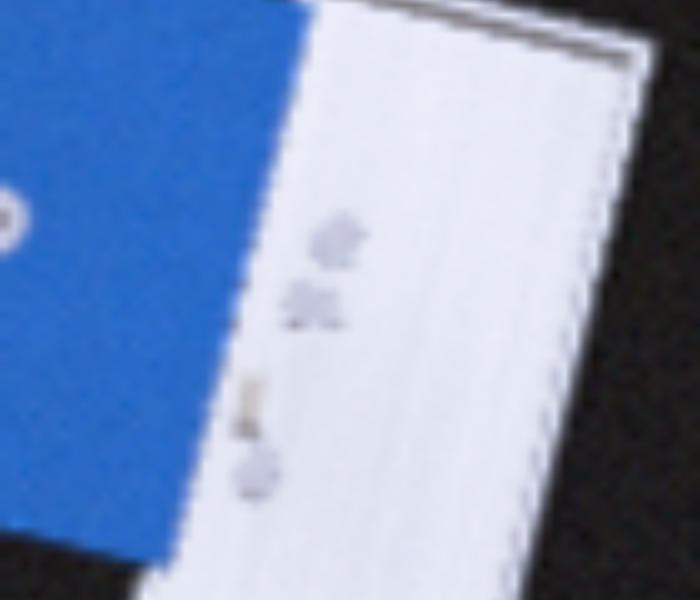

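All four chips lie in the tray, one of them on its edge and below the wall top. Now set the scraper down and release it.

Request:
{"method": "arm_command", "body": {
  "plan": [
    [-1,-0.001,0.004,0.02,0],
    [-1,0,0,0.02,0],
    [-1,0,0,0.008,0],
    [-1,0,0,0.0035,0],
    [-1,0,0,0.0015,0],
    [-1,0,0,0,0],
    [-1,0,0,0,0]
  ]
}}

```text
clock: 16.27
eef_pos: [527.8, -335.4, 29.4]
eef_rot: [3.141, -0.001, 0.182]
wrist_force: [-0.6, 1.4, -2.5]
finger_gap: 23.7
finger_force: 25.0
```

```bash
python3 -c "
from h import *
go(527,-333,26.5,.179)"
```

```text
t 16.27 pos [ 527.8 -335.4   29.4] yaw 0.1818 F [-0.6  1.4 -2.5] gap 23.7 ff 25.0 shift [-0.0003 -0.0025  0.0029] roll 0.003 q [-0.62  0.65  1.44 -0.    1.05  0.76]
```

Request:
{"method": "arm_command", "body": {
  "plan": [
    [-1,0,0,0.0015,0],
    [-1,0,0,0.001,0],
    [-1,0,0,0.0005,0],
    [-1,0,0,0,0],
    [-0.3,0,0,0,0],
    [0,0,0,0,0],
    [1,0,0,0,0],
    [1,0,0,0,0],
    [1,0,0,0,0],
    [1,0,0,0,0],
    [1,0,0,0,0],
    [1,0,0,-0.03,0],
    [1,0,0,-0.05,0],
    [1,0,0,-0.05,0],
    [1,0,0,-0.05,0],
    [1,0,0,0,0]
  ]
}}

```text
clock: 18.27
eef_pos: [528.7, -336.0, 210.3]
eef_rot: [3.136, -0.005, 0.182]
wrist_force: [-0.4, 0.1, -1.0]
finger_gap: 94.0
finger_force: 0.0
```

```bash
python3 -c "
from h import *
go(532,290.7,205,1.2)
a=cam('side');b=cam('top')
cv2.imwrite('pics/s5.png',np.hstack([cv2.resize(a['img'][80:220,200:360],(400,350)),cv2.resize(b['img'][150:290,330:490],(400,350))]))"
```

```text
t 18.27 pos [ 528.7 -336.   210.3] yaw 0.1819 F [-0.4  0.1 -1. ] gap 94.0 ff 0.0 shift [ 0.1165 -0.6158  0.0027] roll -1.018 q [-0.62  0.46  1.28  0.    1.39  0.76]
```

View pics/s5.png

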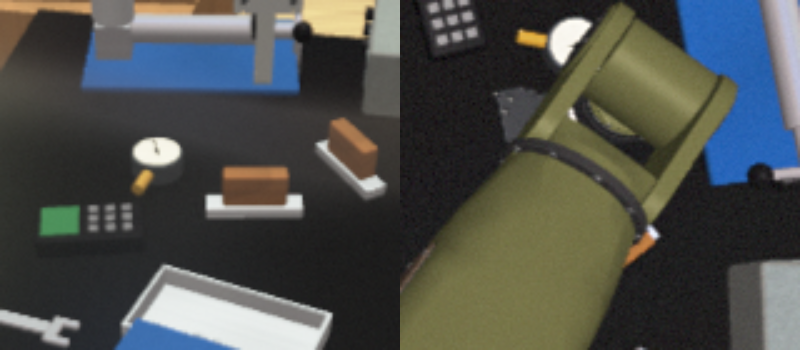

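The scraper stands upright and free. Before moving to the valve, I'll measure the tongue against the head with averaged depth from both cameras.

Run:
```python
from h import *
th=np.radians(66.1)
for n in("top","side"):
    C=[cam(n) for _ in range(15)]; c=C[0]
    Z=np.stack([k["z_map"] for k in C]); Z[Z<=0]=np.nan
    c["z_map"]=np.nan_to_num(np.nanmedian(Z,0)); c["img"]=np.mean([k["img"] for k in C],0).astype(np.uint8); np.savez(n+"1.npz",**c)
    P=cloud(c); z=P[...,2]
    hd=(z>100)&(np.hypot(P[...,0]-532,P[...,1]-291)<26)
    v,u=np.nonzero(hd); ctr=onz(c,u.mean(),v.mean(),105)
    d=P-ctr; r=np.hypot(d[...,0],d[...,1])
    core=hd&(r<17); print(n,"head",ctr.round(1),np.mean(z[core]),z[core].std(),core.sum())
    t=(r>26)&(r<52)&(z>78)&(z<101); q=P[t]; a=np.degrees(np.arctan2(d[t][:,1],d[t][:,0]))
    inn=cv2.erode(t.astype(np.uint8),np.ones((3,3)))>0
    print("tongue n",t.sum(),"az",np.median(a),"z",np.percentile(q[:,2],[10,50,90]).round(1),"inner",z[inn].round(1),"ctr",np.median(q,0).round(1))
```

```text
top head [531.5 289.7 105. ] 104.46409576291394 0.7465885542947799 117
tongue n 28 az 66.16008194412703 z [93.9 94.9 96.1] inner [93.9 94.9 94.9 95.6 95.7 95.5] ctr [548.1 324.7  94.9]
side head [531.4 294.6 105. ] 104.7587659703753 0.4374200184874318 241
tongue n 84 az 65.37378250948687 z [84.8 95.3 95.7] inner [96.  95.4 95.1 95.4 95.5 95.5 95.3 95.3 95.1 95.5 95.4 95.9 95.3 95.1
 95.6 95.7 95.4 95.  95.8 95.1 95.1 95.6 95.4 95.2 95.5 95.4 95.2 95.7
 95.1 95.5 93.8 93.1 94.5 88.3 85.6 85. ] ctr [547.1 329.4  95.3]
```

Both cameras put the tongue 9.3–9.4 mm below the free head top, so the target height is about 95.6. Moving to the valve with the fingers shut.

Request:
{"method": "arm_command", "body": {
  "plan": [
    [-1,0.0083,-0.044,0,0],
    [-1,0.0083,-0.044,0,0],
    [-1,0.0083,-0.044,0,0],
    [-1,0.0083,-0.044,0,0],
    [-1,0.0083,-0.044,0,0],
    [-1,0.0083,-0.044,0,0],
    [-1,0.0083,-0.044,0,0],
    [-1,0.0083,-0.044,0,0],
    [-1,0.0083,-0.044,0,0],
    [-1,0.0083,-0.044,0,0],
    [-1,0.0083,-0.044,0,0],
    [-1,0.0083,-0.044,0,0],
    [-1,0.0083,-0.044,0,0],
    [-1,0.0083,-0.044,0,0],
    [-1,0,0,0,0],
    [-1,0,0,0,0]
  ],
  "newtons": 10
}}

```text
clock: 21.88
eef_pos: [530.5, 291.2, 205.8]
eef_rot: [3.141, 0.0, 0.182]
wrist_force: [-0.1, -0.5, 0.5]
finger_gap: 0.3
finger_force: 0.0
```

```bash
python3 -c "
from h import *
go(532,291,115,.182)"
```

```text
t 21.88 pos [530.5 291.2 205.8] yaw 0.1819 F [-0.1 -0.5  0.5] gap 0.3 ff 0.0 shift [0.0015 0.0004 0.0908] roll -0.0 q [ 0.44  0.42  1.35 -0.    1.37  1.83]
```

Request:
{"method": "arm_command", "body": {
  "plan": [
    [-1,0.0015,0,0.03,0],
    [-1,0,0,0.03,0],
    [-1,0,0,0.025,0],
    [-1,0,0,0.01,0],
    [-1,0,0,0,0],
    [-1,0,0,0,0]
  ]
}}

```text
clock: 22.62
eef_pos: [532.5, 291.8, 112.2]
eef_rot: [-3.141, -0.002, 0.181]
wrist_force: [-0.7, 0.0, 0.3]
finger_gap: 0.6
finger_force: 0.0
```

Request:
{"method": "arm_command", "body": {
  "plan": [
    [-1,0,0,0.004,0],
    [-1,0,0,0.002,0],
    [-1,0,0,0,0],
    [-1,0,0,0,0]
  ]
}}

```text
clock: 23.12
eef_pos: [532.0, 291.9, 105.3]
eef_rot: [-3.142, -0.0, 0.182]
wrist_force: [-1.9, 0.7, 4.1]
finger_gap: 1.0
finger_force: 1.9
```

Request:
{"method": "arm_command", "body": {
  "plan": [
    [-1,0,0,0.004,0],
    [-1,0,0,0.002,0],
    [-1,0,0,0,0],
    [-1,0,0,0,0]
  ]
}}

```text
clock: 23.62
eef_pos: [532.1, 291.9, 99.0]
eef_rot: [-3.141, -0.0, 0.182]
wrist_force: [-1.1, -0.5, 5.8]
finger_gap: 0.4
finger_force: 2.9
```

```bash
python3 -c "
from h import *
go(532,291,95.6,.182)"
```

```text
t 23.62 pos [532.1 291.9  99. ] yaw 0.1818 F [-1.1 -0.5  5.8] gap 0.4 ff 2.9 shift [-0.0003  0.0009  0.0034] roll -0.0 q [0.44 0.53 1.46 0.   1.15 1.83]
```

Request:
{"method": "arm_command", "body": {
  "plan": [
    [-1,0,0.0008,0.002,0],
    [-1,0,0,0.0014,0],
    [-1,0,0,0,0],
    [-1,0,0,0,0],
    [-1,0,0,0,0],
    [-1,0,0,0,0]
  ]
}}

```text
clock: 24.38
eef_pos: [532.2, 291.8, 95.9]
eef_rot: [-3.14, -0.001, 0.182]
wrist_force: [-2.1, 3.7, 7.3]
finger_gap: 0.3
finger_force: 3.5
```

Run:
```python
from h import *
Zs=[];F=[]
c=cam("side")
for _ in range(15):
    k=cam("side"); Zs.append(k["z_map"]); F.append(manip.read_state()); 
print(np.mean([f["eef_pos"] for f in F],0),np.mean([f["wrist_force"] for f in F],0))
Z=np.stack(Zs); Z[Z<=0]=np.nan; c["z_map"]=np.nan_to_num(np.nanmedian(Z,0)); P=cloud(c); z=P[...,2]
d=P-[531.7,291.5,0]; r=np.hypot(d[...,0],d[...,1])
a=np.degrees(np.arctan2(d[...,1],d[...,0]))
hd=(r<19)&(z>85)&(z<103)
t=(r>30)&(r<48)&(z>85)&(z<101)&(abs(a-66)<12)
e=lambda m:cv2.erode(m.astype(np.uint8),np.ones((3,3)))>0
for n,m in(("head",e(hd)),("tongue",e(t))): print(n,m.sum(),np.percentile(z[m],[10,25,50,75,90]).round(2))
cv2.imwrite('pics/s6.png',cv2.resize(c['img'][290:390,200:310],(660,600),interpolation=cv2.INTER_CUBIC))
```

```text
[532.22081348 291.75853012  95.89504114] [-2.10547028  2.60370032  6.96745384]Traceback (most recent call last):
  File "<stdin>", line 13, in <module>
    return _quantile_unchecked(
        a, q, axis, out, overwrite_input, method, keepdims, weights)
    return _ureduce(a,
                    func=_quantile_ureduce_func,
    ...<5 lines>...
                    overwrite_input=overwrite_input,
                    method=method)
    r = func(a, **kwargs)
    result = _quantile(arr,
                       quantiles=q,
    ...<2 lines>...
                       out=out,
                       weights=wgt)
    slices_having_nans = np.isnan(arr[-1, ...])
                                  ~~~^^^^^^^^^
IndexError: index -1 is out of bounds for axis 0 with size 0
```

Run:
```python
from h import *
C=[cam("side") for _ in range(10)]; c=C[0]; z=np.stack([k["z_map"] for k in C]); z[z<=0]=np.nan; c["z_map"]=np.nan_to_num(np.nanmedian(z,0))
im=np.mean([k["img"] for k in C],0).astype(np.uint8); P=cloud(c); z=P[...,2]
d=P-[531.5,293,0]; r=np.hypot(d[...,0],d[...,1]); a=np.degrees(np.arctan2(d[...,1],d[...,0]))
e=lambda m:cv2.erode(m.astype(np.uint8),np.ones((2,2)))>0
for n,m in(("head",(r<24)&(z>88)&(z<102)),("tongue",(r>30)&(r<50)&(z>90)&(z<101)&(abs(a-66)<15))): print(n,m.sum(),e(m).sum(),z[m].mean() if m.any() else 0,np.sort(z[e(m)]).round(1))
cv2.imwrite('pics/s6.png',cv2.resize(im[290:390,200:310],(660,600),interpolation=cv2.INTER_CUBIC))
```

```text
head 0 0 0 []
tongue 44 28 94.90423147805723 [90.2 91.7 93.2 94.3 94.5 94.6 94.7 94.8 94.9 95.  95.1 95.1 95.1 95.2
 95.2 95.3 95.4 95.4 95.5 95.5 95.5 95.5 95.6 95.6 95.6 95.8 95.8 96.1]
```

View pics/s6.png

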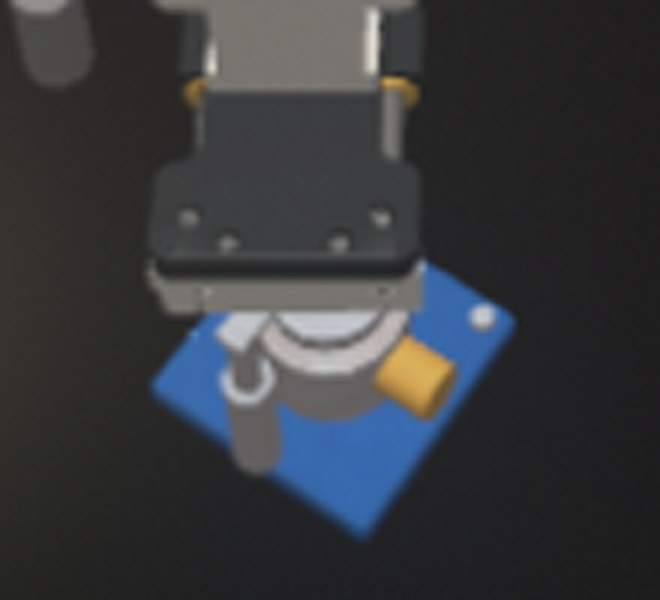

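The gripper hides the head, so I rely on the arm's height, which agrees with the 105 mm contact and the spring force. I'll trim down 0.2 mm and hand in.

Request:
{"method": "arm_command", "body": {
  "plan": [
    [-1,0,0,0.0002,0],
    [-1,0,0,0,0],
    [-1,0,0,0,0],
    [-1,0,0,0,0]
  ]
}}

```text
clock: 26.18
eef_pos: [532.2, 291.7, 95.7]
eef_rot: [-3.14, -0.001, 0.182]
wrist_force: [-2.3, 2.7, 7.2]
finger_gap: 0.4
finger_force: 3.5
```

```bash
python3 -c "
from h import *
go(532,291,95.6,.182)
print(ticket.sign_off())"
```

```text
t 26.18 pos [532.2 291.7  95.7] yaw 0.182 F [-2.3  2.7  7.2] gap 0.4 ff 3.5 shift [-0.0004  0.0007  0.0001] roll -0.0 q [0.44 0.53 1.46 0.   1.15 1.83]
the job is handed in; nothing more can be done
None
```

I handed the job in at 26.2 s: all four chips are in the tray, the scraper stands upright and released on the bench, and the fingertips are holding the purge head at 95.7 mm against a tongue height of about 95.6 mm; the gripper hid the head, so that level comes from the arm's reading and the spring force.

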